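# Set up the packet-taping station

### The job

Set up the taping station on the library's packing table: mount the yellow spool upright on the blue stand's spindle, turning it until it drops over the drive pin and sits fully home on the disc, and lay the black straightedge flat and flush against the stand's front long edge (the one towards the robot), without it sticking out past either end of that edge. Leave the green spool and all other things where they are.

Things in the scene. Friction and masses are not known exactly. Their poses are not given: they have to be found in the camera images.
- stand: Tape stand, fixed: blue base plate 120 (x) by 260 (y) by 15 mm high; on its centre an upright steel spindle 22 mm in diameter, top 112 mm above the table, tapered over the last 12 mm. Origin: spindle axis at table height. x points away from the robot, y along the long edges; the front long edge is the face at x = -60 mm.
- disc (a point): Centre of the top of the grey drive disc (92 mm across, 21 mm above the table) round the spindle. One red upright pin, 10 mm in diameter, 9 mm high, stands on the disc 28 mm from the spindle axis. Its bearing differs every time and is not told by any pose. Disc and pin do not turn.
- yellow_spool: Yellow spool with white paper roll, 85 mm tall, 0.2 to 0.4 kg, standing. Origin: axis at underside, z up. Bore 26 mm right through. Four radial feet under it, 12 mm high, 25 mm wide, 14 to 42 mm from the axis, at 45, 135, 225, 315 degrees from its x axis: gaps for the pin along +x, +y, -x, -y. Home, its feet stand on the disc; on the pin it is 9 mm too high.
- collar (a point): Centre of the top of the yellow spool's grip collar, 85 mm above its underside. The collar is 40 mm across and 35 mm tall; below it an upper flange 88 mm across (46 to 50 mm above the underside), a roll 72 mm across and a lower flange 88 mm across (12 to 16 mm).
- straightedge: Black anodised aluminium straightedge with white graduation marks, 35 (x) by 200 (y) by 10 mm high, lying flat in front of the stand. Origin: centre of its underside; y runs along its length.
- green_spool: Green spool of the same shape as the yellow one; leave it alone. Origin: on its axis at the underside.
- tub: Clear plastic tub, 110 mm across the rim, 70 mm high; leave it alone. Origin: centre of its underside.
- packet_a: Tan packet, 110 by 75 by 22 mm; leave it alone. Origin: centre of its underside.
- packet_b: Pale yellow packet, 110 by 75 by 22 mm; leave it alone. Origin: centre of its underside.
- book: Dark red book lying flat, 130 by 190 by 26 mm; leave it alone. Origin: centre of its underside.
- scissors: Scissors with black handles lying flat, about 180 mm long and 11 mm high; leave them alone. Origin: under the pivot.
- stapler: Red and black stapler, 150 by 36 by 60 mm; leave it alone. Origin: centre of its underside.
Things that resemble listed ones, but are neither listed nor needed, are in the scene too. Several things have the shape of the straightedge; the one meant has the colours described above.

How it is judged:
By the outcome, as a careful person would: the job done as asked, in the order asked, and still so for the second after the job is handed in, with the robot touching nothing.
It also fails if it takes over 67 s, if anything falls off the work surface, if the arm or the gripper's body presses on something with over 40 N, if the wrist force passes 120 N, or if a joint passes its speed limit or range.

### The arm

A 6-joint arm with a two-finger parallel gripper is mounted at the origin on the work surface. World frame = base frame: x ahead of the robot, y to its left, z up, the work surface at z = 0. Lengths are in m, angles in rad, forces in N, time in s.
With the tool pointing down it reaches from about 0.3 to 0.825 m from the base axis. Payload 5.4 kg.
Tool frame: the origin (TCP) lies at the very end of the fingers, on their centre line; the grasp point (between the pads) lies 19 mm behind it; z points along the fingers, y is the line along which they close (so a half turn about z gives the same grasp; the last joint's range is limited). The gripper opens to 92 mm and grips with 3 to 60 N. Pads are 20 mm wide; open, the fingers measure 128 mm over their backs; the gripper's body (75 mm by 189 mm) begins 69 mm behind the grasp point.
Start: joints at [-1.476, 0.158, 1.597, -0, 1.386, -0.21], TCP at [0.173, -0.548, 0.181] pointing down, gripper open.
Joint ranges: [-2.91, 2.91], [-0.94, 2.29], [0.18, 2.7], [-1.29, 4.43], [0.17, 2.64], [-3, 3]. Speed limits (rad/s): [2.57, 2.57, 3.14, 3.14, 3.14, 3.14].

### API

Orientations are given as a rotation vector (axis times angle).
In Python, from workcell import bot gives the robot as it stands. Calls block until the motion is done:
- bot.goto(position, orientation): joint-space move of the TCP to a pose.
- bot.line_to(position, rot=None, max_speed=0.15): straight line of the TCP; rot=None keeps the orientation; max_speed is the mean speed in m/s.
- bot.set_joints(angles): joint-space move.
- bot.set_gripper(opening, newtons=None): opening from 0.0 (shut) to 1.0 (fully open); newtons is the grip in N (None keeps the last); returns when the fingers have stopped.
- bot.hold(seconds).
- bot.inverse_kinematics(position, orientation): joint angles nearest the present ones, or None.
- bot.read_camera(name): name is "scene" or "top" or "wrist"; returns a dict with "pixels" (384x512x3 uint8, blue, green, red), "fx", "fy", "cx", "cy" (pixels), "R" (3x3) and "t" (3): a world point X has camera coordinates R X + t. Camera axes: x right, y down, z forward; pixel columns grow to the right and rows downward; lengths in m; the calibration is good to about 2 mm. A picture is of the moment at which its call begins. There is no depth.
A pose or a line that the arm cannot do raises bot.MotionError and nothing moves.
- bot.job_done(): hands the job in; it is judged then, once.
Readings, each from a call of its own:
- bot.current_clock(): time.
- bot.current_joints(): joint angles.
- bot.current_joint_vel(): joint speeds.
- bot.current_effort(): joint torques, N m.
- bot.current_ee_pos(): TCP position.
- bot.current_tool_rot(): TCP orientation.
- bot.current_contact_force(): force on the tool from outside, world axes, zero at the start.
- bot.current_ft_torque(): the same for the moment, N m.
- bot.current_opening(): opening from 0.0 (shut) to 1.0 (fully open).
- bot.current_grip_force(): force on a finger pad.
Only numpy, scipy, OpenCV 4.12 (cv2) and the standard library are available. Lean on these libraries where they do the work, as an engineer would, in place of code of your own. Each camera call takes 0.05 s, during which the arm holds its last target. There are 200 camera calls.

## Working session

There is one attempt and no reset: what is moved stays moved. The work goes in short steps, each a Python script; the robot and the scene stay as the last script left them, time stands still between calls to the robot, and variables do not carry over. Pictures are saved under pics/ and viewed, at most 10 in all, crops included, and the job is handed in when it is done.

```bash
ls; mkdir -p pics; cat > h.py <<'E'
import numpy as np, cv2
from workcell import bot
def cam(n,save=None):
    c=bot.read_camera(n)
    c={k:(np.array(v) if k in('pixels','R','t') else v) for k,v in c.items()}
    if save: np.savez('pics/'+save+'.npz',**c); cv2.imwrite('pics/'+save+'.png',c['pixels'])
    return c
def ld(s):
    d=np.load('pics/'+s+'.npz'); return {k:d[k] for k in d}
def ray(c,u,v):
    d=c['R'].T@np.array([(u-c['cx'])/c['fx'],(v-c['cy'])/c['fy'],1.]); return -c['R'].T@c['t'],d
def onz(c,u,v,z):
    o,d=ray(c,u,v); return o+d*(z-o[2])/d[2]
def proj(c,X):
    p=c['R']@np.asarray(X,float)+c['t']; return np.array([c['fx']*p[0]/p[2]+c['cx'],c['fy']*p[1]/p[2]+c['cy']])
def cross(c1,p1,c2,p2):
    o1,d1=ray(c1,*p1);o2,d2=ray(c2,*p2)
    s=np.linalg.lstsq(np.c_[d1,-d2],o2-o1,rcond=None)[0]
    a,b=o1+d1*s[0],o2+d2*s[1]; return (a+b)/2,np.linalg.norm(a-b)
E
python3 - <<'E'
from h import *
a=cam('top','top0');b=cam('scene','scene0');w=cam('wrist','wrist0')
for c in(a,b,w): print(c['fx'],-c['R'].T@c['t'])
print(bot.current_tool_rot(),bot.current_clock())
im=np.vstack([np.hstack([a['pixels'],b['pixels']])])
cv2.imwrite('pics/v1.png',cv2.resize(a['pixels'],(800,600),interpolation=cv2.INTER_CUBIC))
cv2.imwrite('pics/v2.png',cv2.resize(b['pixels'],(800,600),interpolation=cv2.INTER_CUBIC))
E
```

```text
pics
392.11568981283085 [ 0.44106238 -0.00644541  1.50009118]
495.5502963720917 [ 1.25084113 -1.19716205  1.2566163 ]
268.078168690355 [ 0.24362507 -0.52612269  0.38377016]
[-3.10376687e+00 -4.76711695e-01 -8.61314071e-05] 0.15
```

View pics/v1.png

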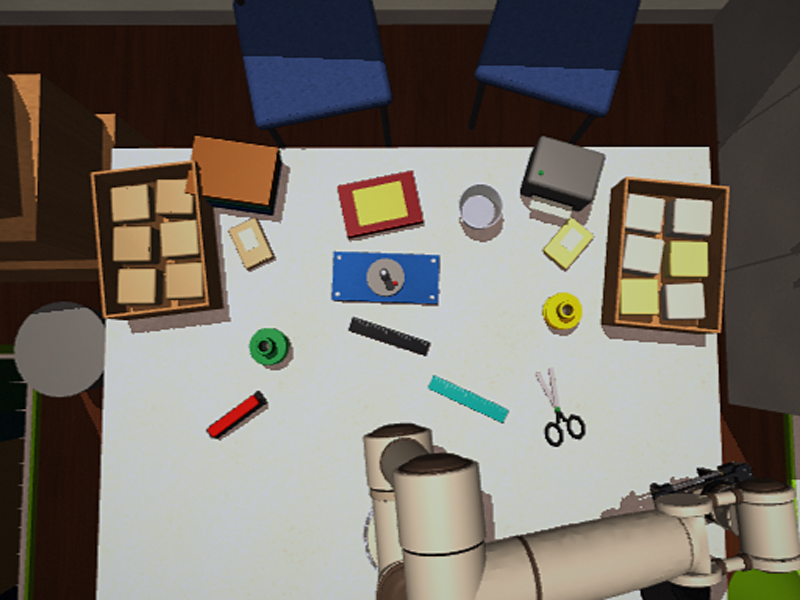

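View pics/v2.png

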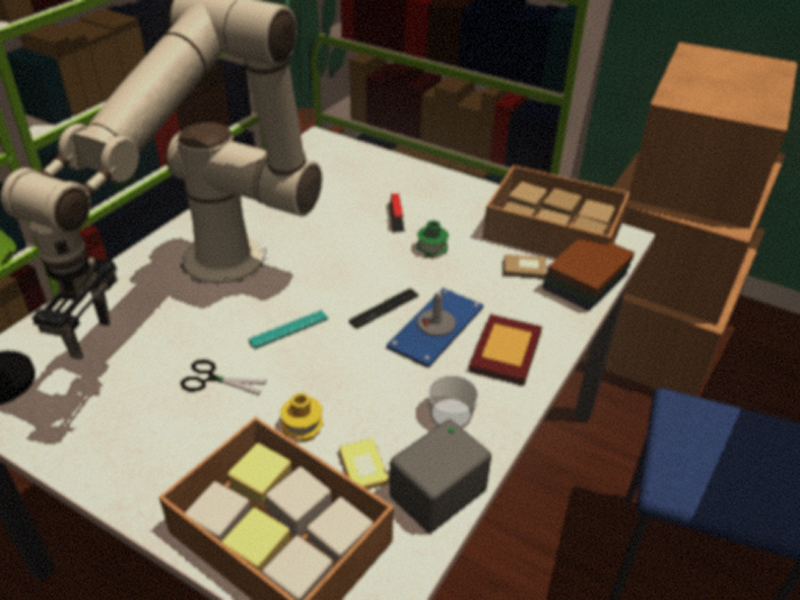

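Candidates (800x600 top view): yellow spool (563,312) vs green (268,347); black straightedge (389,336) vs teal one (468,398); stand (386,277) with red pin just lower right of the spindle. I choose the yellow spool and the black bar. Coarse positions next.

```bash
cat > m.py <<'E'
from h import *
def hsv(c): return cv2.cvtColor(c['pixels'],cv2.COLOR_BGR2HSV)
def mask(c,lo,hi): return cv2.inRange(hsv(c),lo,hi)
def blobs(m,amin=20):
    n,l,s,ce=cv2.connectedComponentsWithStats(m)
    return [(tuple(ce[i].round(1)),int(s[i,4]),(l==i).astype(np.uint8)) for i in range(1,n) if s[i,4]>=amin]
E
python3 - <<'E'
from m import *
from scipy.spatial.transform import Rotation as Ro
a=ld('top0');b=ld('scene0');w=ld('wrist0')
T=Ro.from_rotvec(bot.current_tool_rot()).as_matrix()
p=np.array(bot.current_ee_pos())
print('cam in tool', T.T@(-w['R'].T@w['t']-p)); print('axes in tool\n',T.T@w['R'].T); print(T)
s=.64
for n,u,v,z in[('yel',563,312,.05),('green',268,347,.05),('black',389,336,.01),('stand',386,277,.015),('teal',468,398,.01),('tub',480,207,.07),('pktb',568,245,.02),('sciss',560,405,.01)]:
    print(n,onz(a,u*s,v*s,z).round(3))
for nm,lo,hi in[('blue',(100,150,60),(125,255,255)),('yel',(22,180,120),(32,255,255)),('black',(0,0,0),(180,255,60)),('red',(0,180,80),(8,255,255))]:
  for c,n in((a,'top'),(b,'scene')):
    print(nm,n,[(x[0],x[1]) for x in blobs(mask(c,lo,hi),8)][:14])
E
```

```text
cam in tool [ 0.07447537  0.00023177 -0.2036875 ]
axes in tool
 [[-8.28361265e-04 -9.63964917e-01 -2.66028106e-01]
 [ 9.99999649e-01 -7.64158507e-04 -3.44846953e-04]
 [ 1.29132724e-04 -2.66028298e-01  9.63965211e-01]]
[[ 9.53906780e-01  3.00103031e-01 -1.62834721e-04]
 [ 3.00102952e-01 -9.53905759e-01  1.42153789e-03]
 [ 2.71278853e-04 -1.40488182e-03 -9.99998976e-01]]
yel [ 0.53  -0.362  0.05 ]
green [0.449 0.337 0.05 ]
black [0.475 0.053 0.01 ]
stand [0.619 0.06  0.015]
teal [ 0.325 -0.138  0.01 ]
tub [ 0.778 -0.165  0.07 ]
pktb [ 0.695 -0.385  0.02 ]
sciss [ 0.307 -0.359  0.01 ]
blue top [((np.float64(246.4), np.float64(177.3)), 1546)]
blue scene []
yel top [((np.float64(359.3), np.float64(198.5)), 368)]
yel scene [((np.float64(193.0), np.float64(264.7)), 269), ((np.float64(197.4), np.float64(278.0)), 23)]
black top [((np.float64(239.0), np.float64(53.8)), 42960), ((np.float64(139.0), np.float64(153.6)), 1191), ((np.float64(80.9), np.float64(142.3)), 1556), ((np.float64(395.2), np.float64(168.3)), 796), ((np.float64(445.7), np.float64(150.5)), 1255), ((np.float64(466.0), np.float6
[... 483 characters left out ...]
76), ((np.float64(177.8), np.float64(0.3)), 13), ((np.float64(224.0), np.float64(68.4)), 21683), ((np.float64(446.5), np.float64(75.0)), 12880), ((np.float64(56.4), np.float64(44.9)), 8), ((np.float64(3.6), np.float64(58.1)), 17), ((np.float64(64.6), np.float64(60.9)), 8), ((np.float64(7.6), np.float64(70.6)), 8), ((np.float64(158.4), np.float64(84.6)), 143), ((np.float64(450.4), np.float64(79.4)), 14), ((np.float64(219.3), np.float64(79.8)), 20), ((np.float64(168.1), np.float64(87.7)), 29), ((np.float64(241.8), np.float64(89.1)), 146)]
red top [((np.float64(148.7), np.float64(266.1)), 249)]
red scene [((np.float64(253.0), np.float64(131.1)), 53), ((np.float64(314.2), np.float64(360.4)), 8)]
```

```bash
cat >> m.py <<'E'
from scipy.spatial.transform import Rotation as Ro
def rot(zdir,xdir):
    z=np.array(zdir,float);z/=np.linalg.norm(z);x=np.array(xdir,float);x-=z*(x@z);x/=np.linalg.norm(x)
    return Ro.from_matrix(np.c_[x,np.cross(z,x),z]).as_rotvec()
def camtcp(C,rv): # tcp for a camera centre C
    return np.array(C)-Ro.from_rotvec(rv).as_matrix()@np.array([.0745,0,-.2037])
def obl(tgt,az,el,dist):
    """camera looks along horizontal azimuth az, el down"""
    h=np.array([np.cos(az),np.sin(az),0]);e=np.array([0,0,1.])
    f=h*np.cos(el)-e*np.sin(el); up=h*np.sin(el)+e*np.cos(el)
    # cam y(down)=-up = (-.964,0,-.266) tool ; f=(-.266,0,.964) tool
    x=.964*up-.266*f; z=.266*up+.964*f
    rv=rot(z,x); return camtcp(np.array(tgt)-dist*f,rv),rv
E
python3 - <<'E'
from m import *
t=[.53,-.362,.02]
for el in (25,30,35,40,50):
  for d in (.28,.33):
    ok=[]
    for az in range(-180,180,15):
        p,r=obl(t,np.radians(az),np.radians(el),d)
        q=bot.inverse_kinematics(p,r)
        if q is not None: ok.append((az,float(np.abs(np.array(q)-bot.current_joints()).max().round(1)),p.round(2).tolist()))
    print(el,d,ok)
for y in(.0,.1):
  r=rot([0,0,-1],[1,0,0]); print(camtcp([.55,y,.40],r),bot.inverse_kinematics(camtcp([.55,y,.40],r),r))
E
```

```text
25 0.28 [(-135, 2.3, [0.58, -0.32, 0.03]), (-120, 2.2, [0.56, -0.31, 0.03]), (-75, 4.3, [0.51, -0.3, 0.03]), (-60, 3.8, [0.5, -0.31, 0.03]), (-45, 3.1, [0.48, -0.32, 0.03]), (-30, 2.4, [0.47, -0.33, 0.03]), (-15, 1.8, [0.47, -0.35, 0.03]), (0, 1.5, [0.46, -0.36, 0.03]), (15, 1.3, [0.47, -0.38, 0.03]), (30, 1.1, [0.47, -0.39, 0.03]), (45, 1.0, [0.48, -0.41, 0.03]), (60, 1.1, [0.5, -0.42, 0.03]), (75, 1.4, [0.51, -0.43, 0.03])]
25 0.33 [(-135, 2.4, [0.61, -0.28, 0.05]), (-120, 2.2, [0.59, -0.27, 0.05]), (-60, 3.9, [0.47, -0.27, 0.05]), (-45, 3.1, [0.45, -0.28, 0.05]), (-30, 2.2, [0.43, -0.31, 0.05]), (-15, 1.7, [0.42, -0.33, 0.05]), (0, 1.4, [0.42, -0.36, 0.05]), (15, 1.2, [0.42, -0.39, 0.05]), (30, 1.1, [0.43, -0.42, 0.05]), (45, 1.0, [0.45, -0.44, 0.05]), (60, 1.2, [0.47, -0.46, 0.05])]
30 0.28 [(-135, 2.3, [0.58, -0.32, 0.04]), (-120, 2.2, [0.56, -0.31, 0.04]), (-75, 4.4, [0.51, -0.3, 0.04]), (-60, 3.9, [0.5, -0.31, 0.04]), (-45, 3.1, [0.48, -0.32, 0.04]), (-30, 2.4, [0.47, -0.33, 0.04]), (-15, 1.8, [0.47, -0.35, 0.04]), (0, 1.5, [0.47, -0.36, 0.04]), (15, 1.2, [0.47, -0.38, 0.04]),
[... 2778 characters left out ...]
 0.06])]
50 0.33 [(-150, 2.3, [0.61, -0.32, 0.1]), (-135, 2.4, [0.59, -0.3, 0.1]), (-120, 2.4, [0.57, -0.29, 0.1]), (-105, 2.4, [0.55, -0.28, 0.1]), (-90, 2.4, [0.53, -0.28, 0.1]), (-30, 1.5, [0.45, -0.32, 0.1]), (-15, 1.3, [0.45, -0.34, 0.1]), (0, 1.1, [0.44, -0.36, 0.1]), (15, 1.0, [0.45, -0.38, 0.1]), (30, 0.9, [0.45, -0.41, 0.1]), (45, 0.8, [0.47, -0.42, 0.1]), (60, 0.7, [0.49, -0.44, 0.1]), (75, 1.0, [0.51, -0.45, 0.1])]
[ 4.75500000e-01 -2.49460553e-17  1.96300000e-01] [-2.54907218e-01 -1.16818864e-01  1.84579666e+00 -4.44089210e-16
  1.41261486e+00  1.31588911e+00]
[0.4755 0.1    0.1963] [-4.20489680e-02 -8.80647008e-02  1.81928849e+00 -4.44089210e-16
  1.41036887e+00  1.52874736e+00]
```

```bash
python3 - <<'E'
from m import *
p,r=obl([.53,-.362,.03],np.radians(45),np.radians(35),.32)
bot.goto(p,r); c=cam('wrist','wy'); print(bot.current_clock(),bot.current_contact_force())
u,v=proj(c,[.53,-.362,.03]).astype(int); print(u,v)
cr=c['pixels'][v-110:v+85,u-130:u+130]
cv2.imwrite('pics/v3.png',cv2.resize(cr,None,fx=3,fy=3,interpolation=cv2.INTER_CUBIC))
E
```

```text
1.3583 [ 0.16574152 -0.09788377  0.54862887]
254 187
```

View pics/v3.png

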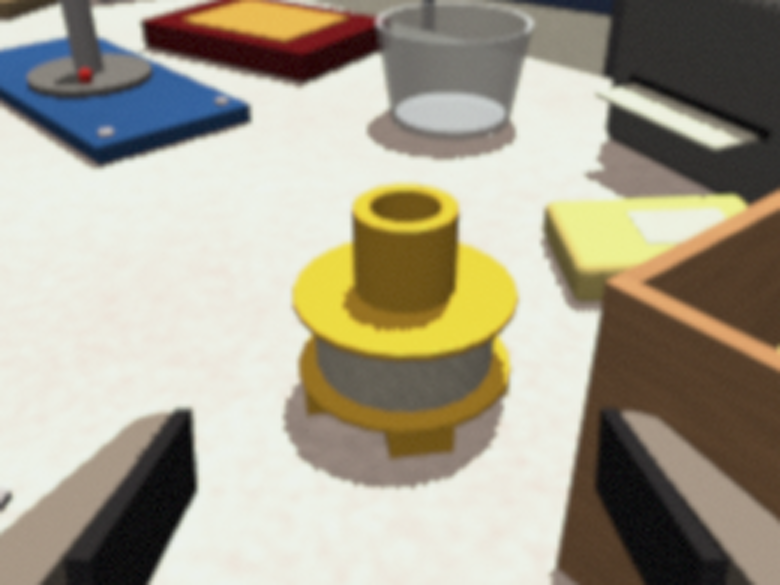

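The crop shows the yellow spool upright at crop (405,300): collar rim centre (405,208), front foot's bottom corners at (391,457) and (454,452), left foot near (312,413). Behind it are the blue stand and red pin (85,74).

```bash
python3 - <<'E'
from m import *
c=ld('wy');a=ld('top0');b=ld('scene0')
u0,v0=254-130,187-110
P=lambda x,y:(u0+(x+.5)/3-.5,v0+(y+.5)/3-.5)
col=onz(c,*P(405.5,208),.085); print('collar',col)
for l,r,y,z in((353,459,208,.085),(293,517,298,.05),(299,511,366,.016)):
    L=onz(c,*P(l,y),z);R=onz(c,*P(r,y),z);print((L+R)/2,np.linalg.norm(L-R))
f=[onz(c,*P(*q),0) for q in((391,457),(454,452))]; print(f,np.linalg.norm(f[0]-f[1]))
# height check: collar seen in top & scene: brightest yellow centroid of flange
m=mask(a,(20,150,60),(34,255,255)); bl=max((x for x in blobs(m) if 340<x[0][0]<380 and 180<x[0][1]<220),key=lambda x:x[1])
print('top flange centroid',bl[0],bl[1]); (x,y),rad=cv2.minEnclosingCircle(cv2.findContours(bl[2],0,2)[0][0]); print(x,y,rad)
for z in(.05,.085): print(onz(a,x,y,z))
print(cross(c,P(405.5,298),a,(x,y)))
d=(f[0]+f[1])/2-col; print('foot dir',np.degrees(np.arctan2(d[1],d[0])),np.linalg.norm(d[:2]))
e=f[1]-f[0]; print('face normal',np.degrees(np.arctan2(e[1],e[0]))-90)
print('left foot',onz(c,*P(312,413),0)-col)
E
```

```text
collar [ 0.53226537 -0.36560546  0.085     ]
[ 0.53239718 -0.36573642  0.085     ] 0.03817182152209624
[ 0.52846248 -0.36952696  0.05      ] 0.0850304246928648
[ 0.52999553 -0.36842273  0.016     ] 0.08603568700029326
[array([ 0.50063929, -0.38989483,  0.        ]), array([ 5.19664967e-01, -4.05026181e-01, -2.77555756e-17])] 0.024309138972960977
top flange centroid (np.float64(359.4), np.float64(198.7)) 421
359.3636474609375 199.0 12.524447441101074
[ 0.53208777 -0.358251    0.05      ]
[ 0.52989074 -0.34975968  0.085     ]
(array([ 0.53418493, -0.3613324 ,  0.04308927]), np.float64(0.00426787716546307))
foot dir -124.76774257849074 0.038778082664738686
face normal -128.49565334164365
left foot [-0.03646263  0.01643066 -0.085     ]
```

```bash
python3 - <<'E'
from m import *
r=rot([0,0,-1],[1,0,0])
p=np.array(bot.current_ee_pos());bot.line_to([p[0],p[1],.2],max_speed=.4)
for i,y in enumerate((.0,.12)):
    bot.goto(camtcp([.56,y,.40],r),r); c=cam('wrist','ws%d'%i)
print(bot.current_clock())
ims=[cv2.resize(ld('ws%d'%i)['pixels'][20:270,60:460],None,fx=2,fy=2,interpolation=cv2.INTER_CUBIC)[:300 if 0 else 500] for i in(0,1)]
cv2.imwrite('pics/v4.png',ims[0]);cv2.imwrite('pics/v5.png',ims[1])
E
```

```text
4.2167
```

View pics/v4.png

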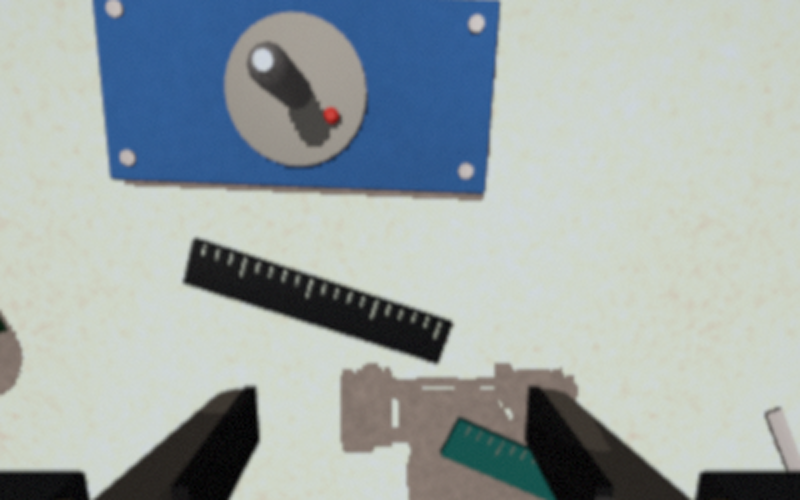

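View pics/v5.png

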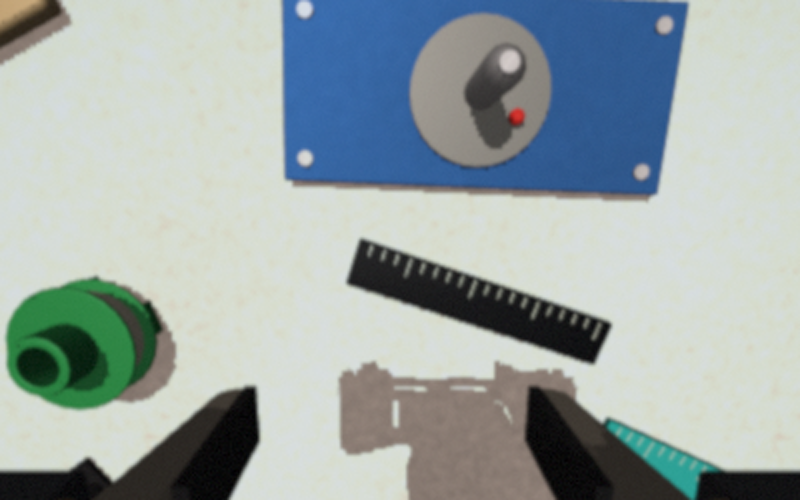

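The two views show the stand with its front edge (112,180)-(484,194) and (287,180)-(657,195), spindle top (262,61)/(510,62), pin (332,116)/(517,117), and the black straightedge, white-marked, as chosen, its corners (195,238),(452,321),(440,362),(184,282). Refine with masks and triangulate.

```bash
cat > meas.py <<'E'
from m import *
W=[ld('ws0'),ld('ws1')]
def fitline(c,mk,pts,z):
    return np.array([onz(c,u,v,z) for u,v in pts])
def rect(c,near,dark):
    g=c['pixels'];m=(g.max(2)<70).astype(np.uint8) if dark else mask(c,(95,120,40),(130,255,255))
    m=cv2.morphologyEx(m*1,cv2.MORPH_CLOSE,np.ones((9,9)) if dark else np.ones((3,3)))
    cs=[k for k in cv2.findContours(m,cv2.RETR_EXTERNAL,cv2.CHAIN_APPROX_NONE)[0] if len(k)>100]
    k=min(cs,key=lambda k:np.linalg.norm(k.reshape(-1,2).mean(0)-near))
    return k.reshape(-1,2).astype(float)
E
python3 - <<'E'
from meas import *
P=lambda x,y:(60+(x+.5)/2-.5,20+(y+.5)/2-.5)
pts={'spindle':((262,61),(510,62)),'pin':((332,115),(517,116)),'disc':((296,89),(481,89.5)),
'fl':((112,179),(287,179)),'fr':((484,193),(657,194)),'se0':((195,238),(361,239)),'se1':((452,321),(610,322)),'se2':((440,362),(595,362)),'se3':((184,283),(347,283))}
R={}
for k,(p,q) in pts.items():
    X,e=cross(W[0],P(*p),W[1],P(*q)); R[k]=X; print(k,X.round(4),round(e*1000,1))
for i in(0,1):
    c=W[i]
    s=onz(c,*P(*pts['spindle'][i]),.112);d=onz(c,*P(*pts['disc'][i]),.021);p=onz(c,*P(*pts['pin'][i]),.030)
    fl=onz(c,*P(*pts['fl'][i]),.015);fr=onz(c,*P(*pts['fr'][i]),.015); e=fr-fl;yaw=np.degrees(np.arctan2(-e[0],e[1]))+180
    print(i,'sp',s,'disc',d,'pin',p,'ang',np.degrees(np.arctan2(*(p-d)[[1,0]])),np.linalg.norm((p-d)[:2]))
    m=(fl+fr)/2;u=e/np.linalg.norm(e);n=np.array([-u[1],u[0],0]);print('edge',fl,fr,np.linalg.norm(e),'yaw',yaw,'ctr from edge',m+n*.06)
    S=np.array([onz(c,*P(*pts['se%d'%j][i]),.010) for j in range(4)]);ce=S.mean(0)
    e=(S[0]+S[3]-S[1]-S[2])/2;print('se',ce,np.linalg.norm(e),np.degrees(np.arctan2(-e[0],e[1])),np.linalg.norm((S[0]+S[1]-S[2]-S[3])/2))
    k=rect(c,P(*[(320,300),(480,300)][i]),True); print('mask',cv2.minAreaRect(k.astype(np.float32)))
E
```

```text
spindle [0.6183 0.0619 0.1135] 0.0
pin [0.6042 0.0379 0.026 ] 0.0
disc [0.6207 0.0613 0.0213] 0.3
fl [0.5649 0.1914 0.0159] 0.3
fr [ 0.555  -0.0646  0.0156] 0.1
se0 [0.5235 0.1416 0.0069] 0.4
se1 [ 0.461  -0.0462  0.0052] 0.3
se2 [ 0.429  -0.0378  0.006 ] 0.4
se3 [0.4913 0.1523 0.0086] 0.3
0 sp [0.61861542 0.06222618 0.112     ] disc [0.62058293 0.06131649 0.021     ] pin [0.60374878 0.03748863 0.03      ] ang -125.24083954352052 0.02917456358930322
edge [0.56470844 0.19180034 0.015     ] [ 0.55500605 -0.06465897  0.015     ] 0.2566427655087793 yaw 357.8334145342394 ctr from edge [0.61981435 0.06130238 0.015     ]
se [0.47697729 0.05229805 0.01      ] 0.19750377869242047 -18.13085795105001 0.03389930701466897
mask ((218.0785675048828, 170.45053100585938), (134.4286651611328, 21.92133331298828), 18.004161834716797)
1 sp [0.61866289 0.06158092 0.112     ] disc [0.62085299 0.06122803 0.021     ] pin [0.60370975 0.03876513 0.03      ] ang -127.35015588682559 0.02825725762782055
edge [0.56502242 0.1915251  0.015     ] [ 0.55494463 -0.06485166  0.015     ] 0.25657476155387626 yaw 357.74894772158336 ctr from edge [0.61993722 0.06098003 0.015     ]
se [0.47697375 0.0533214  0.01      ] 0.1968443355032322 -18.16674918529811 0.03312822543556574
mask ((298.95001220703125, 171.15000915527344), (130.91830444335938, 21.819717407226562), 18.434946060180664)
```

```bash
python3 - <<'E'
from m import *
f=np.array([.51015,-.39746]);ax=np.array([.531,-.3655])
print(np.degrees(np.arctan2(*(f-ax)[::-1])))
for psi in range(-180,180,30):
    r=rot([0,0,-1],[np.cos(np.radians(psi)),np.sin(np.radians(psi)),0])
    q=[bot.inverse_kinematics(p,r) for p in([.531,-.3655,.054],[.6195,.0615,.12])]
    print(psi,[None if x is None else round(x[5],2) for x in q])
E
```

```text
-123.1195440226038
-180 [np.float64(-2.36), np.float64(-1.67)]
-150 [np.float64(-2.88), np.float64(-2.19)]
-120 [np.float64(2.88), np.float64(-2.71)]
-90 [np.float64(2.35), None]
-60 [np.float64(1.83), np.float64(2.52)]
-30 [np.float64(1.3), np.float64(2.0)]
0 [np.float64(0.78), np.float64(1.48)]
30 [np.float64(0.26), np.float64(0.95)]
60 [np.float64(-0.27), np.float64(0.43)]
90 [np.float64(-0.79), np.float64(-0.09)]
120 [np.float64(-1.31), np.float64(-0.62)]
150 [np.float64(-1.84), np.float64(-1.14)]
```

```bash
cat >> m.py <<'E'
def down(psi): return rot([0,0,-1],[np.cos(np.radians(psi)),np.sin(np.radians(psi)),0])
E
python3 - <<'E'
from m import *
x=np.array([.531,-.3655])
bot.set_gripper(.78,5)
bot.goto([*x,.13],down(-30));bot.line_to([*x,.053],max_speed=.12)
print(bot.current_contact_force())
bot.set_gripper(0,5);print(bot.current_opening()*92,bot.current_contact_force());bot.set_gripper(.65)
bot.line_to([*x,.053],rot=down(60),max_speed=.12) if 0 else None
bot.line_to([*x,.092],max_speed=.12)
bot.goto([*x,.092],down(60)); c=cam('wrist','wg');bot.line_to([*x,.053],max_speed=.12)
bot.set_gripper(0,30);print(bot.current_opening()*92,bot.current_contact_force(),bot.current_grip_force(),bot.current_clock())
bot.line_to([*x,.18],max_speed=.2);print(bot.current_contact_force(),bot.current_opening()*92)
E
```

```text
[-0.59069001  0.05017685  0.23193519]
0.5932656793707188 [-0.61346712  0.30879074  1.15055258]
0.5461103944699172 [ 0.79203329 -1.22432718 -0.3316142 ] 0.0 12.7
[-0.43365332 -0.44772033 -0.08266063] 0.9054691332091412
```

```bash
python3 - <<'E'
from m import *
print(bot.current_ee_pos(),bot.current_tool_rot(),down(60))
c=cam('wrist','wm')['pixels'];d=ld('wg')['pixels']
cv2.imwrite('pics/v6.png',cv2.resize(np.hstack([d,c]),(800,300),interpolation=cv2.INTER_AREA))
E
```

```text
[ 0.53033709 -0.36489394  0.17840484] [-2.71868201e+00 -1.56952605e+00  1.02947995e-03] [2.72069905 1.57079633 0.        ]
```

View pics/v6.png

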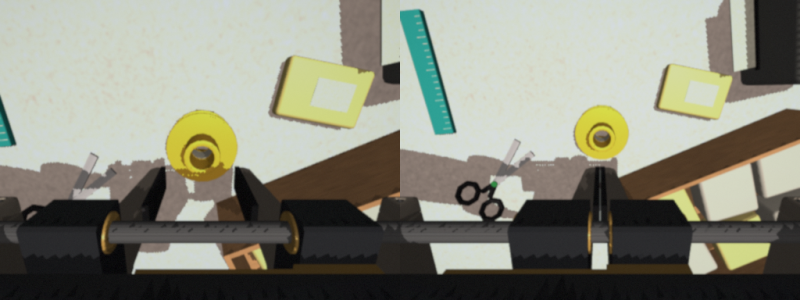

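The wrist views show the spool standing about a finger's depth ahead of the fingers (right half (602,137), collar), so it was missed; measure it anew from these two heights.

```bash
cat > sp.py <<'E'
from m import *
def spool(c,zc=.085):
    """yellow collar-top circle & flange outline"""
    m=mask(c,(20,150,60),(34,255,255)); bl=[x for x in blobs(m,300) if x[0][1]<230]
    b=min(bl,key=lambda x:abs(x[0][0]-256)); k=max(cv2.findContours(b[2],0,1)[0],key=len)
    e=cv2.fitEllipse(cv2.convexHull(k)); return b[0],e
E
python3 - <<'E'
from sp import *
C=[ld('wg'),ld('wm')]
for c in C:
    ctr,e=spool(c);print(ctr,e,onz(c,*e[0],.05))
P=lambda x,y,o:((x-o+.5)*512/400-.5,(y+.5)*1.28-.5)
p=P(203,154,0);q=P(602,136.5,400)
print(p,q,cross(C[0],p,C[1],q),onz(C[0],*p,.085),onz(C[1],*q,.085))
E
```

```text
(np.float64(257.7), np.float64(186.5)) ((257.7449645996094, 186.9065704345703), (89.05931854248047, 89.10603332519531), 39.449241638183594) [ 0.53567113 -0.36028903  0.05      ]
(np.float64(257.6), np.float64(169.1)) ((257.5545959472656, 169.3481903076172), (66.8360824584961, 66.94844055175781), 61.30832290649414) [ 0.53496559 -0.3607922   0.05      ]
(259.98, 197.26) (258.7, 174.86) (array([ 0.53592353, -0.36239593,  0.07718701]), np.float64(0.0008725381122258338)) [ 0.53744826 -0.36037113  0.085     ] [ 0.53635409 -0.36062748  0.085     ]
```

```bash
python3 - <<'E'
from m import *
x=[.536,-.361]
bot.set_gripper(.78,5);print(bot.current_opening())
bot.goto([*x,.12],down(60));bot.line_to([*x,.053],max_speed=.12)
print(bot.current_ee_pos(),bot.current_contact_force());c=cam('wrist','wn')
bot.set_gripper(.5,10);print(bot.current_opening(),bot.current_grip_force())
bot.set_gripper(.36,10);print(bot.current_opening(),bot.current_grip_force(),bot.current_contact_force());d=cam('wrist','wo')
cv2.imwrite('pics/v7.png',cv2.resize(np.hstack([c['pixels'],d['pixels']]),(800,300),interpolation=cv2.INTER_AREA));print(bot.current_clock())
E
```

```text
0.7834533385655098
[ 0.53670017 -0.36175004  0.05431116] [0.57517764 0.36270669 0.12500791]
0.49951982933875133 0.0
0.3628101841777632 0.0 [ 0.47679136  0.54470218 -0.12964071]
16.7583
```

View pics/v7.png

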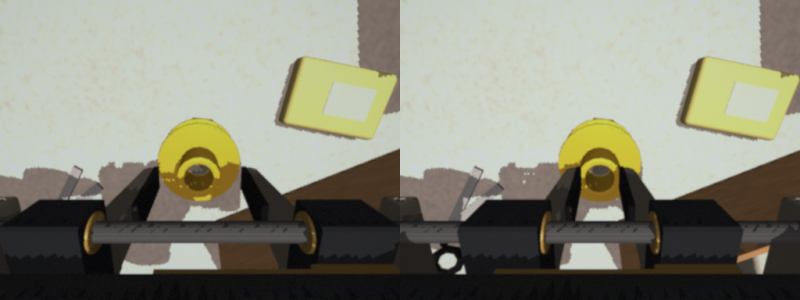

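```bash
python3 - <<'E'
from m import *
d=ld('wo'); print(proj(d,[.536,-.361,.085]),proj(d,[.536,-.361,.05]),proj(d,bot.current_ee_pos()),bot.current_ee_pos())
c=np.hstack([ld(n)['pixels'][140:300,186:326] for n in('wn','wo')])
cv2.imwrite('pics/v8.png',cv2.resize(c,None,fx=2.85,fy=2.85,interpolation=cv2.INTER_CUBIC))
E
```

```text
[256.04312156 224.61287342] [255.95584336 207.41599911] [255.94796274 208.7027808 ] [ 0.53597868 -0.36101386  0.05299177]
```

View pics/v8.png

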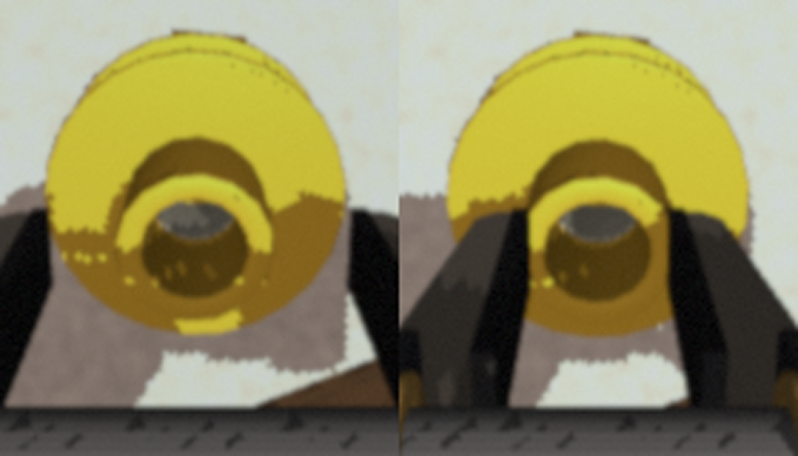

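The crops show the pads ending near (528,210)–(668,210), above the collar: by both pad spacing and row, the real fingertips sit ~30 mm short of the reported TCP. I'll measure it by touch on the spool's flange, then grip.

```bash
python3 - <<'E'
from m import *
x=[.536,-.361]
bot.set_gripper(.78,10)
f0=np.array(bot.current_contact_force())
z=.053
while z>.012:
    z-=.003 if z<.032 else .007
    bot.line_to([*x,z],max_speed=.06); f=np.array(bot.current_contact_force())-f0
    if f[2]>2: break
print('z',z,bot.current_ee_pos(),f,bot.current_clock())
E
```

```text
z 0.016000000000000004 [ 0.53645546 -0.36145102  0.01663108] [ 1.06685853 -0.61686379  3.47740637] 19.2917
```

```bash
python3 - <<'E'
from m import *
x=[.536,-.361]
bot.line_to([*x,.021],max_speed=.06)
bot.set_gripper(.3,5);print(bot.current_opening(),bot.current_grip_force());bot.set_gripper(.62)
bot.goto([*x,.021],down(-30))
bot.set_gripper(.2,40);print(bot.current_opening(),bot.current_grip_force(),bot.current_contact_force())
bot.line_to([*x,.125],max_speed=.2);print(bot.current_contact_force(),bot.current_opening(),bot.current_grip_force(),bot.current_clock())
E
```

```text
0.43931463885860866 4.999898544629104
0.4204126222551495 39.99985401984304 [ 0.39281487 -0.38445008  0.46980881]
[ 0.11269616 -0.1345281  -3.01820711] 0.42029840991049366 39.99917746055871 23.0167
```

```bash
python3 - <<'E'
from m import *
x=[.6195,.0615];psi=16.5
bot.line_to([.536,-.361,.155],max_speed=.3)
bot.goto([*x,.155],down(psi));bot.hold(.2)
f0=np.array(bot.current_contact_force());print(f0,bot.current_ee_pos(),bot.current_clock())
for z in(.136,.130,.126,.122,.118,.110):
    bot.line_to([*x,z],max_speed=.06);f=np.array(bot.current_contact_force())-f0
    print(z,f.round(1))
    if f[2]>8: break
print(bot.current_clock())
E
```

```text
[ 0.17741058  0.73816509 -2.85672694] [0.61967487 0.06046647 0.15499541] 25.05
0.136 [ 0.1 -1.1  1.5]
0.13 [-0.3 -0.2  1.1]
0.126 [-0.7 -0.1  0.9]
0.122 [ 0.2 -1.2 -0.2]
0.118 [-0.9 -0.5  1.4]
0.11 [-0.2 -0.8  1. ]
26.8
```

```bash
python3 - <<'E'
from m import *
x=[.6195,.0615]
f0=np.array([.18,.2,-2.86])
for z in(.08,.060,.055,.052,.050,.048,.046,.044,.042):
    bot.line_to([*x,z],max_speed=.06);f=np.array(bot.current_contact_force())-f0
    print(z,f.round(1),np.round(bot.current_ee_pos(),4))
    if f[2]>6: break
print(bot.current_clock())
E
```

```text
0.08 [ 0.2 -0.1  1.7] [0.6195 0.0615 0.0799]
0.06 [ 0.2 -0.1  0.8] [0.6191 0.0615 0.0594]
0.055 [-0.5 -0.5  0.2] [0.6193 0.0615 0.0547]
0.052 [ 0.1 -0.4  0.8] [0.6193 0.0615 0.0518]
0.05 [ 0.5 -0.9 -0.6] [0.6194 0.0615 0.0498]
0.048 [0.7 0.6 0.6] [0.6193 0.0615 0.0478]
0.046 [-0.8  0.2  1. ] [0.6193 0.0615 0.0458]
0.044 [-0.1  0.3  1.2] [0.6193 0.0615 0.0438]
0.042 [ 0.3 -0.   1.6] [0.6196 0.0614 0.0421]
29.6833
```

```bash
python3 - <<'E'
from m import *
x=[.6195,.0615]
f0=np.array([.18,.2,-2.86])
for z in(.041,.040,.039,.038):
    bot.line_to([*x,z],max_speed=.05);f=np.array(bot.current_contact_force())-f0
    print(z,f.round(1))
    if f[2]>5: break
bot.set_gripper(.7);p=bot.current_ee_pos();print(bot.current_contact_force())
bot.line_to([*x,.13],max_speed=.25)
bot.goto(camtcp([.56,.06,.40],down(0)),down(0));c=cam('wrist','wh');cam('scene','sh');print(bot.current_clock())
print(proj(c,[*x,.106]),proj(c,[*x,.071]),proj(c,[*x,.112]))
cv2.imwrite('pics/v9.png',np.hstack([cv2.resize(c['pixels'][0:220,130:410],None,fx=1.5,fy=1.5,interpolation=cv2.INTER_CUBIC),cv2.resize(ld('sh')['pixels'][150:260,220:340],(360,330),interpolation=cv2.INTER_CUBIC)]))
E
```

```text
0.041 [-2.5 -0.9  8.4]
[-0.4145376  -0.18320108  0.09906399]
31.7417
[253.82193471  50.62820491] [254.04479609  57.59325048] [253.77793384  49.25305391]
```

View pics/v9.png

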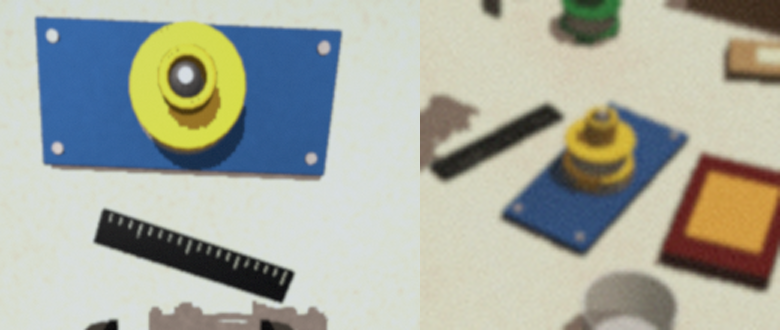

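Contact came 20 mm above the grasp height (21 disc, 30 would be the pin), and the view shows the spool upright on the spindle tip, at (187,75), straightedge untouched at (195,255). Now I'll rake the straightedge square and flush with the two open fingers (camera side towards the robot).

```bash
cat > rk.py <<'E'
from m import *
th=np.radians(-2.2);O=np.array([.6195,.0615]);ex=np.array([np.cos(th),np.sin(th)]);ey=np.array([-np.sin(th),np.cos(th)])
S=lambda x,y:O+ex*x+ey*y
R=down(177.8);Z=-.028
E
python3 - <<'E'
from rk import *
for s in(-.23,-.105): print(bot.inverse_kinematics([*S(s,-.012),Z],R))
bot.set_gripper(1.0)
bot.goto([*S(-.23,-.012),.06],R)
f0=np.array(bot.current_contact_force())
for z in(0,-.018,Z):
    bot.line_to([*S(-.23,-.012),z],max_speed=.12);f=np.array(bot.current_contact_force())-f0;print(z,f.round(1))
    if f[2]>5: raise SystemExit
for s in(-.19,-.17,-.15,-.135,-.125,-.12,-.115):
    bot.line_to([*S(s,-.012),Z],max_speed=.06);f=np.array(bot.current_contact_force())-f0;print(s,f.round(1))
    if abs(f[:2]@ex)>7: break
print(bot.current_clock(),bot.current_ee_pos())
E
```

```text
[-0.16079765 -0.01580408  2.24613632  0.          0.91126042 -1.69319673]
[-0.1303284   0.283909    1.90674254  0.          0.95094111 -1.66272748]
0 [-0.6 -0.1  0.8]
-0.018 [-0.3 -0.6  0.6]
-0.028 [1.  0.4 0.9]
-0.19 [-0.2  0.4 -0.2]
-0.17 [-0.4  0.5  0.6]
-0.15 [ 0.9 -0.   0.3]
-0.135 [0.4 0.1 0.4]
-0.125 [ 0.9  0.1 -0.5]
-0.12 [0.5 0.5 0.1]
-0.115 [0.3 0.1 0.8]
39.1667 [ 0.50463389  0.05384632 -0.02792759]
```

```bash
python3 - <<'E'
from rk import *
f0=np.array(bot.current_contact_force())
s=-.115
while s<-.088:
    s+=.0015
    bot.line_to([*S(s,-.012),Z],max_speed=.04);f=np.array(bot.current_contact_force())-f0
    if -f[:2]@ex>5: break
print(s,f.round(1),np.array(bot.current_ee_pos()).round(4),bot.current_clock())
c=cam('top','tp')
g=c['pixels'][150:240,200:300];cv2.imwrite('pics/t.png',g)
m=(c['pixels'].max(2)<60).astype(np.uint8)
for b in blobs(m,30):
    X=onz(c,*b[0],.01)
    if .4<X[0]<.62 and -.15<X[1]<.25: print(b[0],b[1],X,cv2.minAreaRect(max(cv2.findContours(b[2],0,1)[0],key=len)))
E
```

```text
-0.103 [-8.5  0.4  5.8] [ 0.5142  0.0536 -0.0283] 41.1667
(np.float64(267.9), np.float64(203.8)) 196 [ 0.5174749  -0.01948159  0.01      ] ((268.4720458984375, 203.90399169921875), (11.806440353393555, 26.117277145385742), 10.30484676361084)
```

```bash
python3 - <<'E'
from rk import *
bot.line_to([*S(-.135,-.012),Z],max_speed=.1);bot.line_to([*S(-.17,-.012),.10],max_speed=.25)
bot.goto(camtcp([.52,.06,.36],down(0)),down(0));bot.hold(.2);c=cam('wrist','we');print(bot.current_clock())
P=proj(c,[*S(-.06,0),.012]).astype(int);print(P)
v,u=max(P[1]-150,0),P[0]-150
cv2.imwrite('pics/v10.png',cv2.resize(c['pixels'][v:v+200,u:u+266],None,fx=3,fy=3,interpolation=cv2.INTER_CUBIC));print(u,v)
m=(c['pixels'].max(2)<70).astype(np.uint8);m=cv2.morphologyEx(m,cv2.MORPH_CLOSE,np.ones((5,5)))
for b in blobs(m,300):
    X=onz(c,*b[0],.01)
    if .45<X[0]<.6 and abs(X[1]-.06)<.1:
        r=cv2.minAreaRect(max(cv2.findContours(b[2],0,1)[0],key=len))
        for q in cv2.boxPoints(r):
            w=onz(c,*q,.01)[:2]-O;print(np.round([w@ex*1000,w@ey*1000],1))
E
```

```text
45.2417
[252  79]
102 0
[-33.   30.2]
[ -0.2 -48.9]
[-34.8 -67.9]
[-69.5  13.1]
[-94.8  93.2]
[-54.6  89.9]
[ -54.5 -107.1]
[ -95.  -110.3]
```

View pics/v10.png

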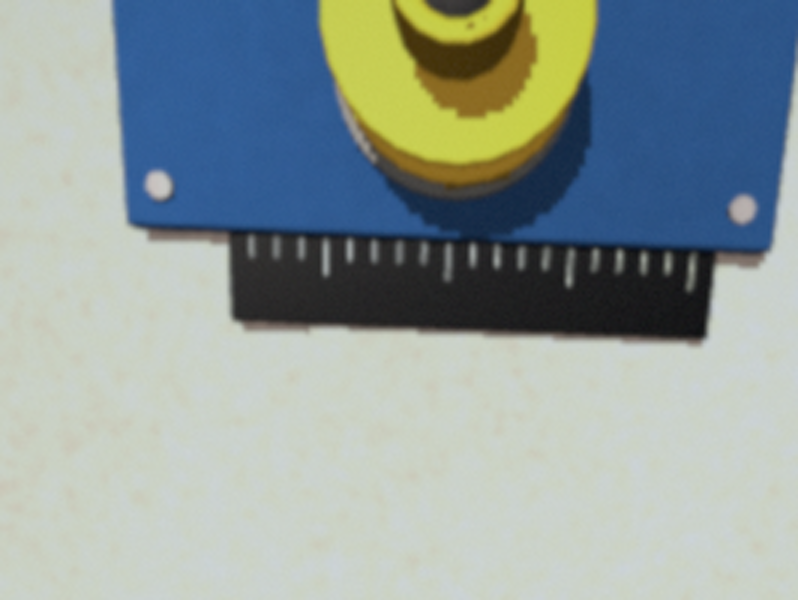

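The straightedge lies flush and parallel along the stand's edge. Its corners are at (233,235) and (713,250), inside the edge's ends at (130,223) and (770,248). The spool is seated.

```bash
python3 -c "
from workcell import bot
print(bot.job_done(),bot.current_clock())"
```

```text
the job is handed in; nothing more can be done
the job is handed in; nothing more can be done
```

The job is handed in, with the yellow spool home over the drive pin and the black straightedge flush along the stand's front edge, within both ends; the clock read about 45 s of the 67 s allowed.

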